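# Log the sample on the keypad

### The job

Log the sample that stands in the black reading stand: with the fingertips, gently press the keypad key of the same colour as that tube's cap, let it come up again, then press the white enter key and withdraw so that all keys are up. Press no key of another colour, and leave the tubes and everything else where they stand; nothing is to be picked up.

Things in the scene. Friction and masses are not known exactly. Their poses are not given: they have to be found in the camera images.
- console: Low grey sample-logging keypad, fixed, 120 x 320 x 28 mm (x deep, y wide, z high); origin at the centre of its underside, x points away from the robot's side to its dark display strip, y along the row of keys. The five round keys stand in one row, 62 mm apart, 15 mm nearer the robot than its middle. It stands level but may be turned.
- key_red_base: Fixed black round housing of the red key, 46 mm across and 12 mm high, on top of the console, in any of the five places of the row (the order of the colours differs from run to run); origin at the centre of its underside, z up. From its middle stands the red key itself, a flat red cap 30 mm across, whose top face when up lies 23 mm above this origin (11 mm above the housing, 51 mm above the worktop).
- key_red (a joint): How far the red key is pressed straight down, m: 0 up, 0.007 at the stop. A spring pushes it back: it begins to move at 1.5 N and reaches the stop at 5 N; a press counts from 0.004 (3.5 N).
- key_yellow_base: Fixed black round housing of the yellow key, 46 mm across and 12 mm high, on top of the console, in any of the five places of the row (the order of the colours differs from run to run); origin at the centre of its underside, z up. From its middle stands the yellow key itself, a flat yellow cap 30 mm across, whose top face when up lies 23 mm above this origin (11 mm above the housing, 51 mm above the worktop).
- key_yellow (a joint): How far the yellow key is pressed straight down, m: 0 up, 0.007 at the stop. A spring pushes it back: it begins to move at 1.5 N and reaches the stop at 5 N; a press counts from 0.004 (3.5 N).
- key_green_base: Fixed black round housing of the green key, 46 mm across and 12 mm high, on top of the console, in any of the five places of the row (the order of the colours differs from run to run); origin at the centre of its underside, z up. From its middle stands the green key itself, a flat green cap 30 mm across, whose top face when up lies 23 mm above this origin (11 mm above the housing, 51 mm above the worktop).
- key_green (a joint): How far the green key is pressed straight down, m: 0 up, 0.007 at the stop. A spring pushes it back: it begins to move at 1.5 N and reaches the stop at 5 N; a press counts from 0.004 (3.5 N).
- key_blue_base: Fixed black round housing of the blue key, 46 mm across and 12 mm high, on top of the console, in any of the five places of the row (the order of the colours differs from run to run); origin at the centre of its underside, z up. From its middle stands the blue key itself, a flat blue cap 30 mm across, whose top face when up lies 23 mm above this origin (11 mm above the housing, 51 mm above the worktop).
- key_blue (a joint): How far the blue key is pressed straight down, m: 0 up, 0.007 at the stop. A spring pushes it back: it begins to move at 1.5 N and reaches the stop at 5 N; a press counts from 0.004 (3.5 N).
- key_white_base: Fixed black round housing of the white key, 46 mm across and 12 mm high, on top of the console, in any of the five places of the row (the order of the colours differs from run to run), the enter key; origin at the centre of its underside, z up. From its middle stands the white key itself, a flat white cap 30 mm across, whose top face when up lies 23 mm above this origin (11 mm above the housing, 51 mm above the worktop).
- key_white (a joint): How far the white key is pressed straight down, m: 0 up, 0.007 at the stop. A spring pushes it back: it begins to move at 1.5 N and reaches the stop at 5 N; a press counts from 0.004 (3.5 N).
- stand: Fixed black block, 56 x 56 x 35 mm, with one round well 18 mm wide and 32 mm deep in its middle: the reading stand, on the worktop behind the console. Origin at the centre of its underside, straight below the well. Exactly one of the four sample tubes stands in it.
- rack: Fixed orange tube rack, 66 x 170 x 33 mm, behind the console, to the right of the reading stand; the other three tubes stand in it. Origin at the centre of its underside.
- tube_red: Sample tube with a red screw cap, 17 mm across and 64 mm tall, 10 to 20 g, loose, upright in the stand's well or in the rack (which tube is in the stand differs from run to run). Origin at the centre of its foot, 3 mm above the worktop, z up along the tube. A tube whose origin lies within 15 mm horizontally of the stand's is the one in the stand. Not to be moved.
- tube_yellow: Sample tube with a yellow screw cap, 17 mm across and 64 mm tall, 10 to 20 g, loose, upright in the stand's well or in the rack (which tube is in the stand differs from run to run). Origin at the centre of its foot, 3 mm above the worktop, z up along the tube. A tube whose origin lies within 15 mm horizontally of the stand's is the one in the stand. Not to be moved.
- tube_green: Sample tube with a green screw cap, 17 mm across and 64 mm tall, 10 to 20 g, loose, upright in the stand's well or in the rack (which tube is in the stand differs from run to run). Origin at the centre of its foot, 3 mm above the worktop, z up along the tube. A tube whose origin lies within 15 mm horizontally of the stand's is the one in the stand. Not to be moved.
- tube_blue: Sample tube with a blue screw cap, 17 mm across and 64 mm tall, 10 to 20 g, loose, upright in the stand's well or in the rack (which tube is in the stand differs from run to run). Origin at the centre of its foot, 3 mm above the worktop, z up along the tube. A tube whose origin lies within 15 mm horizontally of the stand's is the one in the stand. Not to be moved.
- beaker: Small glass beaker, 54 mm across, 70 mm tall, loose bystander; origin at the centre of its underside. Not to be moved.
- marker: White lab marker with black cap, lying, 129 x 18 x 19 mm, along its own x, loose bystander; origin at the centre of its underside. Not to be moved.
- tin: Small round white tin of stir bars, 55 mm across, 22 mm high, loose bystander; origin at the centre of its underside. Not to be moved.
- tape: Roll of cream label tape lying flat, 63 mm across, 19 mm high, loose bystander; origin at the centre of its underside. Not to be moved.
Things that resemble listed ones, but are neither listed nor needed, are in the scene too. What is shaped like the stand but purple is not meant.

How it is judged (in metres and radians):
On the way, in this order (a step that is already met when the one before it is completed fails the run):
1. the key of the colour of the cap of the tube in the stand is pressed at least 4 mm down by the fingers, the white key being up (value of joint key_white below 0.001 m and ((horizontal distance between tube_red and stand below 0.015 m and value of joint key_red above 0.004 m and contact force between the fingers and key_red_base above 0.5 N) or (horizontal distance between tube_yellow and stand below 0.015 m and value of joint key_yellow above 0.004 m and contact force between the fingers and key_yellow_base above 0.5 N) or (horizontal distance between tube_green and stand below 0.015 m and value of joint key_green above 0.004 m and contact force between the fingers and key_green_base above 0.5 N) or (horizontal distance between tube_blue and stand below 0.015 m and value of joint key_blue above 0.004 m and contact force between the fingers and key_blue_base above 0.5 N))), for 0.05 s.
2. that key is up again (value of joint each of key_red, key_yellow, key_green, key_blue below 0.001 m), for 0.05 s.
3. the white key is pressed at least 4 mm down by the fingers, all coloured keys being up (all of step 2 and value of joint key_white above 0.004 m and contact force between the fingers and key_white_base above 0.5 N), for 0.05 s.
At the end, for the whole second after the job is handed in: All five keys are up (pressed less than 1 mm); the four tubes and the beaker, marker, tin and tape are within 10 mm of where they stood, the tubes upright (within 0.35 rad), one of them still in the stand (all of step 2 and value of joint key_white below 0.001 m and distance of each of beaker, marker, tin, tape, tube_red, tube_yellow, tube_green, tube_blue from where it was at the start of the episode below 0.01 m and angle between each of tube_red, tube_yellow, tube_green, tube_blue's own z axis and vertical below 0.35 rad and horizontal distance between any of tube_red, tube_yellow, tube_green, tube_blue and stand below 0.015 m); the robot touches nothing.
It fails at once if a coloured key other than that of the tube in the stand is pressed more than 2 mm ((value of joint key_red above 0.002 m and not (horizontal distance between tube_red and stand below 0.015 m)) or (value of joint key_yellow above 0.002 m and not (horizontal distance between tube_yellow and stand below 0.015 m)) or (value of joint key_green above 0.002 m and not (horizontal distance between tube_green and stand below 0.015 m)) or (value of joint key_blue above 0.002 m and not (horizontal distance between tube_blue and stand below 0.015 m))).
It fails at once if a key or the console is pressed with more than 20 N (contact force between any of the fingers, the arm and console above 20 N or contact force between any of the fingers, the arm and key_red_base above 20 N or contact force between any of the fingers, the arm and key_yellow_base above 20 N or contact force between any of the fingers, the arm and key_green_base above 20 N or contact force between any of the fingers, the arm and key_blue_base above 20 N or contact force between any of the fingers, the arm and key_white_base above 20 N).
It fails at once if a tube or another loose thing is moved, lifted or carried (10 mm), or a tube tipped (not (distance of beaker from where it was at the start of the episode below 0.01 m) or not (distance of marker from where it was at the start of the episode below 0.01 m) or not (distance of tin from where it was at the start of the episode below 0.01 m) or not (distance of tape from where it was at the start of the episode below 0.01 m) or not (distance of tube_red from where it was at the start of the episode below 0.01 m) or not (distance of tube_yellow from where it was at the start of the episode below 0.01 m) or not (distance of tube_green from where it was at the start of the episode below 0.01 m) or not (distance of tube_blue from where it was at the start of the episode below 0.01 m) or not (angle between tube_red's own z axis and vertical below 0.35 rad) or not (angle between tube_yellow's own z axis and vertical below 0.35 rad) or not (angle between tube_green's own z axis and vertical below 0.35 rad) or not (angle between tube_blue's own z axis and vertical below 0.35 rad)).
It also fails if it takes over 38 s, if anything falls off the work surface, if the arm or the gripper's body presses on something with over 40 N, if the wrist force passes 120 N, or if a joint passes its speed limit or range.

### The arm

A 6-joint arm with a two-finger parallel gripper is mounted at the origin on a cart in front of the work surface, level with it; the furniture and walls round the work are solid. World frame = base frame: x ahead of the robot, y to its left, z up, the work surface at z = 0. Lengths are in m, angles in degrees, forces in N, time in s.
With the tool pointing down it reaches from about 0.35 to 0.875 m from the base axis. Payload 4.2 kg.
Tool frame: the origin (TCP) lies between the finger pads; the fingertips stand 11 mm ahead of it and the grasp point (between the pads) lies 8 mm behind it; z points along the fingers, y is the direction in which the jaws open and shut (so a half turn about z gives the same grasp; the last joint's range is limited). The gripper opens to 87 mm and grips with 3 to 60 N. Pads are 19 mm wide; open, the fingers measure 117 mm over their backs; the gripper's body (75 mm by 190 mm) begins 51 mm behind the grasp point.
Start: joints at [-56.058, 22.042, 0.453, 0, -68.411, -14.817], TCP at [0.205, -0.59, 0.234] pointing down, gripper open.
Joint ranges: [-179.83, 179.83], [-69.29, 118.12], [-61.27, 80.66], [-181.25, 117.63], [-171.15, -9.14], [-177.46, 177.46]. Speed limits (degrees/s): [159.86, 159.86, 180, 180, 180, 180].

### API

Orientations are given as a 3x3 rotation matrix whose columns are the frame's x, y, z axes.
In Python, from station import sense, capture, get_calibration, finish_job, search_frame, cut_out gives the robot as it stands.
- The arm moves only by the tool arm_command, never from a script. Its argument "rows" is a list of rows, each an object with "fingers": the opening in per cent of the stroke, from 0 (shut) to 100 (fully open); "travel": the shift along the tool's x, y, z in cm, a list of three; "roll": the turn about the tool's z in degrees. A call has 1 to 10 rows; each row is the pose to reach, as a shift and turn from the pose commanded when the call began, along the tool's axes at that moment; what a row does not reach only later rows make up. A row lasts 1/10 s, in which the tool goes at most 50 mm and 8.59 degrees, less where a joint would pass 70% of its speed; a pose out of reach is approached as far as the arm can. A call with a gripper value outside its range is refused whole. The fingers move at their own pace and stop on an object; the grip force is fixed at half the most. Time passes only in rows, so rows that repeat a pose let the fingers close. It gives the time, the measured TCP pose, the force and the opening at its end, in the units of the state.
- sense(): the state, without advancing time (a new reading comes with each control period).
- capture(name): name is "side" or "top"; returns (picture, depth): 400x640x3 uint8, red, green, blue; 400x640 float32, m along the optical axis (not along the pixel's ray), 0 where there is no reading.
- get_calibration(name): a dict with "fov_y" (degrees; the focal length in pixels is half the picture's height over the tangent of half this angle, whatever the lens; pixels are square), "cx", "cy" (the principal point, pixels), "origin" and "attitude" of the camera in the world. Camera axes: x right, y down, z forward; pixel columns grow to the right and rows downward; lengths in m; the calibration is good to about 2 mm. A picture is of the moment at which its call begins. get_calibration takes no time and is no camera call.
- finish_job(): hands the job in, once; it reports no verdict.
Trained networks look in the newest picture that a camera, given by its name, has taken for a name from the list of things; names that differ only in an ending like _2 or _b are one class to them, and where a whole thing is asked for, a point or a joint stands for the part that bears it (a point fixed in the world has none). Each returns a list of dicts, best first, with "p" (0 to 1); they miss things now and then, are a little off and sometimes report something else, mostly with a low value. They report only what shows in the picture. A call takes as long as a camera call. They do not tell look-alikes from the thing itself.
- search_frame(camera, label): "position" ([x, y, z] in m, in world coordinates, good to about 4 mm: the middle of the surface that is visible of it).
- cut_out(camera, label): "mask" (400x640 bool, what is visible of it).
The state is a dict: "time_s": time; "joints": joint angles; "joint_velocities": joint speeds; "effort": joint torques, N m; "tcp_pos": TCP position; "ee_rot": TCP orientation; "wrist_force": force on the tool from outside, world axes, zero at the start; "moment": the same for the moment, N m; "gripper_width": opening from 0.0 (shut) to 1.0 (fully open).
Only numpy, scipy, OpenCV 4.12 (cv2) and the standard library are available. Lean on these libraries where they do the work, as an engineer would, in place of code of your own. Each camera call takes 0.05 s, during which the arm holds its last target. There are 200 camera calls.

## Working session

There is one attempt and no reset: what is moved stays moved. The work goes in short steps, Python scripts to look and compute and a tool call to move; the robot and the scene stay as the last step left them, time stands still between calls to the robot, and variables do not carry over. Pictures are saved under pics/ and viewed, about 8 in all and at most 12, crops included, and the job is handed in when it is done.

Besides the shell and the picture viewer there is one more tool, called after "Request:" as a command line: name --argument value ..., lists and objects as JSON in quotes. arm_command: Moves the arm, as the interface text tells. Its arguments: {"type":"object","properties":{"rows":{"type":"array","items":{"type":"object","properties":{"fingers":{"type":"number"},"travel":{"type":"array","items":{"type":"number"}},"roll":{"type":"number"}}}}},"required":["rows"]}

```bash
mkdir -p pics
cat > h.py <<'E'
import numpy as np, cv2
from station import *
def cal(n):
    c=get_calibration(n); f=200/np.tan(np.radians(c["fov_y"])/2)
    return f,c["cx"],c["cy"],np.array(c["origin"]),np.array(c["attitude"])
def world(n,u,v,d):
    f,cx,cy,o,R=cal(n); return o+R@np.array([(u-cx)/f*d,(v-cy)/f*d,d])
def project(n,p):
    f,cx,cy,o,R=cal(n); q=R.T@(np.array(p)-o); return q[0]/q[2]*f+cx,q[1]/q[2]*f+cy
def save(n,p): cv2.imwrite("pics/"+n+".png",p[...,::-1])
E
python3 - <<'E'
from h import *
for n in("top","side"):
    p,d=capture(n); save(n+"0",p); np.save(n+"_d.npy",d); print(n,cal(n),(d>0).mean())
s=sense();print(s)
E
```

```text
top (np.float64(504.767734960002), 308.51843110869174, 201.83667327960868, array([0.32163831, 0.10694169, 1.48224025]), array([[-0.01663651, -0.98293283,  0.18321103],
       [-0.99703119,  0.00253091, -0.07695718],
       [ 0.07518004, -0.18394741, -0.98005679]])) 0.99601171875
side (np.float64(419.0042930260452), 321.5852289511776, 188.24892675125471, array([0.15983163, 1.29855309, 0.7313715 ]), array([[-0.95292007, -0.13782702,  0.27008712],
       [-0.3032199 ,  0.43016081, -0.85030545],
       [ 0.00101417, -0.89216892, -0.45170077]])) 0.95628515625
{'time_s': 0.1, 'joints': array([-5.60583055e+01,  2.20871958e+01,  3.87374890e-01, -2.46807323e-02,
       -6.84124247e+01, -1.48162018e+01]), 'joint_velocities': array([ 0.06700672, -0.0167112 ,  0.1158234 ,  0.13250223,  0.01449347,
       -0.11145896]), 'effort': array([-3.01965592e-04, -3.91689420e+01,  1.87936914e+01,  4.23193395e+00,
        1.34832578e-02, -7.55655174e-05]), 'tcp_pos': array([ 0.20461158, -0.59000498,  0.23256018]), 'ee_rot': array([[-9.44855229e-01, -3.27487431e-01, -7.61523233e-04],
       [-3.27488296e-01,  9.44853427e-01,  1.84886043e-03],
       [ 1.14049285e-04,  1.99629539e-03, -9.99998001e-01]]), 'wrist_force': array([ 0.23923444, -0.45143491,  1.02986354]), 'moment': array([ 0.0139526 , -0.01256182, -0.06748621]), 'gripper_width': 0.9976149017186506}
```

View pics/top0.png

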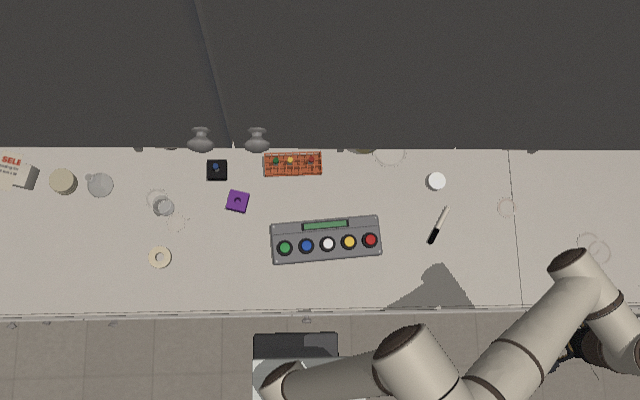

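View pics/side0.png

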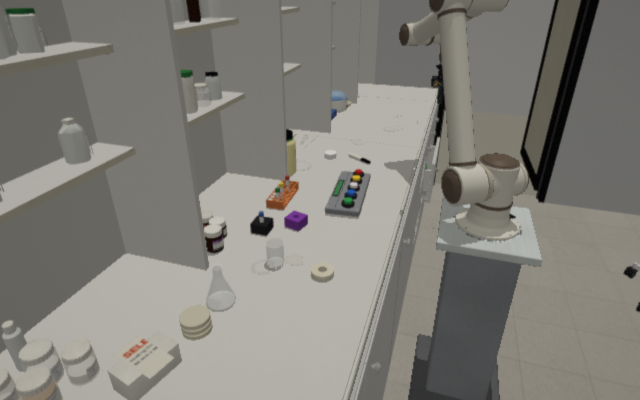

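The top view shows the keys at green (285,248), blue (306,246), white (328,244), yellow (349,242) and red (370,240). The black stand is at (217,170) with a tube that looks blue. What could be taken for the stand is the purple block at (237,201), which is excluded by its colour. The rack at (292,164) holds green, yellow and red. In the side view the stand is at (262,225) and the purple block at (296,220). Next I'll take a close crop of the stand and measure the keys from both views.

Run:
```python
from h import *
t=cv2.imread("pics/top0.png");s=cv2.imread("pics/side0.png")
a=cv2.resize(t[145:220,190:330],None,fx=5,fy=5,interpolation=cv2.INTER_CUBIC)[:280]
b=cv2.resize(s[160:240,235:375],None,fx=5,fy=5,interpolation=cv2.INTER_CUBIC)[:,:]
b=cv2.resize(b,(525,300))
o=np.zeros((580,700,3),np.uint8);o[:280]=a;o[280:,:525]=b
cv2.imwrite("pics/crop1.png",o)
hsv={n:cv2.cvtColor(i,cv2.COLOR_BGR2HSV).astype(int) for n,i in(("top",t),("side",s))}
D={n:np.load(n+"_d.npy") for n in hsv}
def ray(n,u,v):
    f,cx,cy,og,R=cal(n); r=R@np.array([(u-cx)/f,(v-cy)/f,1]); return og,r/np.linalg.norm(r)
hue=dict(green=(45,80),blue=(95,125),yellow=(18,32),red=(170,10),white=None)
box=dict(top=(265,230,390,262),side=(325,165,375,212))
res={}
for k,h in hue.items():
    L=[]
    for n in hsv:
        x0,y0,x1,y1=box[n]; H,S,V=[hsv[n][y0:y1,x0:x1,i] for i in range(3)]
        if h is None: m=(S<40)&(V>190)
        else:
            m=((H>=h[0])&(H<=h[1]) if h[0]<h[1] else (H>=h[0])|(H<=h[1]))&(S>110)&(V>60)
        nn,lab,st,c=cv2.connectedComponentsWithStats(m.astype(np.uint8))
        # world height filter: choose biggest comp near key height
        best=None
        for i in range(1,nn):
            ys,xs=np.where(lab==i); z=np.median(D[n][ys+y0,xs+x0]); w=world(n,c[i][0]+x0,c[i][1]+y0,z)
            if st[i,4]<15 or not .035<w[2]<.07: continue
            if best is None or st[i,4]>best[0]: best=(st[i,4],c[i]+[x0,y0],w)
        if best is None: print(k,n,"none"); continue
        print(k,n,best[0],best[1].round(1),best[2].round(4)); L.append(ray(n,*best[1]))
    if len(L)==2:
        (o1,d1),(o2,d2)=L; x=np.linalg.lstsq(np.c_[d1,-d2],o2-o1,rcond=None)[0]
        p,q=o1+x[0]*d1,o2+x[1]*d2; print("  tri",((p+q)/2).round(4),"gap",np.linalg.norm(p-q).round(4))
for l in("stand","key_blue","key_white","tube_blue","tube_red","tube_yellow","tube_green","rack"):
    print(l,[(r["position"],round(r["p"],2)) for r in search_frame("top",l)][:3])
```

```text
green top 80 [284.3 247.2] [0.4585 0.0656 0.051 ]
green side 52 [347.7 200. ] [0.4564 0.0702 0.0482]
  tri [0.4583 0.0653 0.0455] gap 0.0014
blue top 92 [306.2 245.1] [0.4639 0.0034 0.0518]
blue side 51 [350.6 192. ] [0.4615 0.009  0.0479]
  tri [0.4638 0.0028 0.0446] gap 0.0016
yellow top 94 [348.9 241.1] [ 0.4741 -0.1195  0.0515]
yellow side 53 [356.  177.4] [ 0.4717 -0.1171  0.047 ]
  tri [ 0.4737 -0.1207  0.0453] gap 0.0022
red top 91 [370.2 239.1] [ 0.4794 -0.1817  0.052 ]
red side 31 [358.1 171.4] [ 0.4774 -0.176   0.0457]
  tri [ 0.4798 -0.1838  0.0421] gap 0.0015
white top 68 [327.9 243. ] [ 0.4691 -0.0589  0.0529]
white side none
stand [([0.5985, 0.2012, 0.0335], 0.9), ([0.689, 0.2613, 0.0353], 0.68)]
key_blue [([0.4621, 0.0078, 0.0523], 0.56), ([0.4437, 0.4169, 0.0167], 0.5)]
key_white [([0.4689, -0.0586, 0.0551], 0.6), ([0.4714, -0.0574, 0.0411], 0.54)]
tube_blue [([0.6916, 0.2616, 0.0648], 0.55)]
tube_red []
tube_yellow [([0.4611, 0.0719, 0.0385], 0.44)]
tube_green [([0.4863, -0.1785, 0.0442], 0.5)]
rack [([0.7106, 0.0381, -0.0026], 0.56)]
```

View pics/crop1.png

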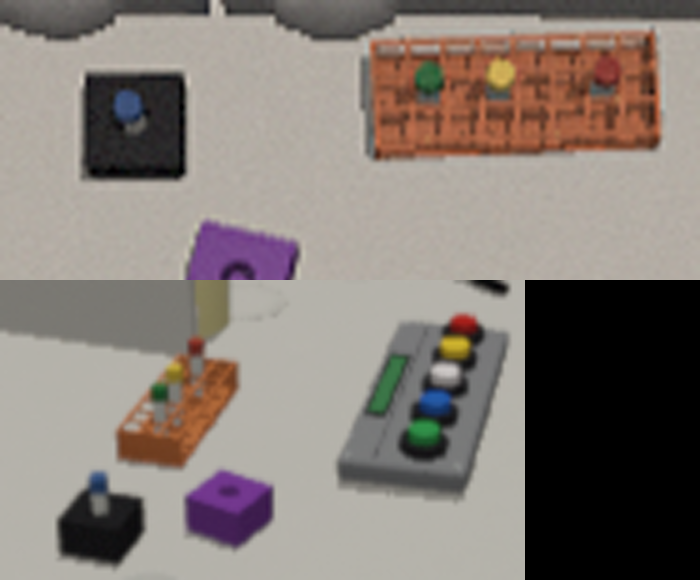

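The crops show the blue-capped tube in the black stand; green, yellow and red are in the rack, and the purple block is empty. So the target is the blue key at about (0.464, 0.003), top at z≈0.051. White is at (0.469, -0.059), and the measured spacing of 62 mm matches. I'll shut the fingers and move high above the blue key.

Request:
arm_command --rows '[{"fingers": 0,"travel": [-4,4.3,0.8],"roll": 0},{"fingers": 0,"travel": [-8,8.6,1.5],"roll": 0},{"fingers": 0,"travel": [-12,13,2.2],"roll": 0},{"fingers": 0,"travel": [-16,17.3,3],"roll": 0},{"fingers": 0,"travel": [-20,21.6,3.8],"roll": 0},{"fingers": 0,"travel": [-23,25,4.5],"roll": 0},{"fingers": 0,"travel": [-26,28.2,5],"roll": 0},{"fingers": 0,"travel": [-29,31.4,5.5],"roll": 0},{"fingers": 0,"travel": [-32,34.7,6],"roll": 0},{"fingers": 0,"travel": [-34,36.8,6.5],"roll": 0}]'

```text
time_s: 1.5
tcp_pos: [0.4041, -0.1342, 0.1698]
ee_rot: [[-0.945, -0.328, 0.002], [-0.328, 0.945, -0.0], [-0.002, -0.001, -1.0]]
wrist_force: [1.2, 0.3, 0.2]
gripper_width: 0.173
```

Request:
arm_command --rows '[{"fingers": 0,"travel": [-3,3.2,1.5],"roll": 0},{"fingers": 0,"travel": [-6,6.5,3],"roll": 0},{"fingers": 0,"travel": [-8.5,9.2,4.2],"roll": 0},{"fingers": 0,"travel": [-9.9,10.8,4.9],"roll": 0},{"fingers": 0,"travel": [-9.9,10.8,4.9],"roll": 0},{"fingers": 0,"travel": [-9.9,10.8,4.9],"roll": 0},{"fingers": 0,"travel": [-9.9,10.8,4.9],"roll": 0}]'

```text
time_s: 2.2
tcp_pos: [0.4612, -0.0023, 0.1207]
ee_rot: [[-0.945, -0.327, 0.0], [-0.327, 0.945, 0.0], [-0.0, 0.0, -1.0]]
wrist_force: [0.5, -0.9, 1.1]
gripper_width: 0.006
```

Run:
```python
from h import *
s=sense();print(s["time_s"],s["tcp_pos"],s["wrist_force"],s["gripper_width"])
tip=s["tcp_pos"]+s["ee_rot"][:,2]*.011
o=[]
for n in("top","side"):
    p,d=capture(n); u,v=map(int,project(n,tip)); print(n,u,v,project(n,[.464,.003,.051]))
    q=cv2.resize(p[v-50:v+50,u-60:u+60],None,fx=5,fy=5,interpolation=cv2.INTER_CUBIC)
    o.append(cv2.resize(q,(400,333)))
save("c2",np.hstack(o))
```

```text
2.2 [ 0.46123569 -0.00234277  0.12066629] [ 0.48120073 -0.85064099  1.13762612] 0.005554293245550101
top 309 243 (np.float64(306.29247352364325), np.float64(245.07630199640118))
side 352 174 (np.float64(350.33184673450495), np.float64(190.43725850535208))
```

View pics/c2.png

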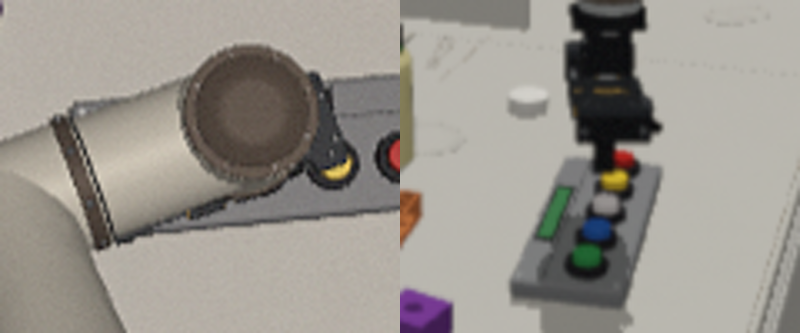

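The side crop shows the fingertips (605,168) where the calibration predicts them, above the row in line with blue at (597,230). In the top crop the arm hides the blue key. I'll trim the lateral lag and descend to just above the key.

Request:
arm_command --rows '[{"fingers": 0,"travel": [-0.3,0.3,1.2],"roll": 0},{"fingers": 0,"travel": [-0.3,0.3,2.4],"roll": 0},{"fingers": 0,"travel": [-0.3,0.3,3.6],"roll": 0},{"fingers": 0,"travel": [-0.3,0.3,4.6],"roll": 0},{"fingers": 0,"travel": [-0.3,0.3,5],"roll": 0},{"fingers": 0,"travel": [-0.3,0.3,5],"roll": 0},{"fingers": 0,"travel": [-0.3,0.3,5],"roll": 0},{"fingers": 0,"travel": [-0.3,0.3,5],"roll": 0}]'

```text
time_s: 3.1
tcp_pos: [0.4638, 0.0022, 0.0708]
ee_rot: [[-0.945, -0.328, 0.001], [-0.328, 0.945, 0.0], [-0.001, -0.0, -1.0]]
wrist_force: [0.4, -0.3, -0.1]
gripper_width: 0.002
```

Run:
```python
from h import *
s=sense();print(s["time_s"],s["tcp_pos"],s["wrist_force"],s["gripper_width"])
tip=s["tcp_pos"]+s["ee_rot"][:,2]*.011
p,d=capture("side"); u,v=map(int,project("side",tip)); print(u,v)
save("c3",cv2.resize(p[v-30:v+30,u-40:u+40],None,fx=7,fy=7,interpolation=cv2.INTER_CUBIC))
```

```text
3.1 [0.46376166 0.00222489 0.07083072] [ 0.37709448 -0.29196728 -0.10014669] 0.002276523982006091
350 188
```

View pics/c3.png

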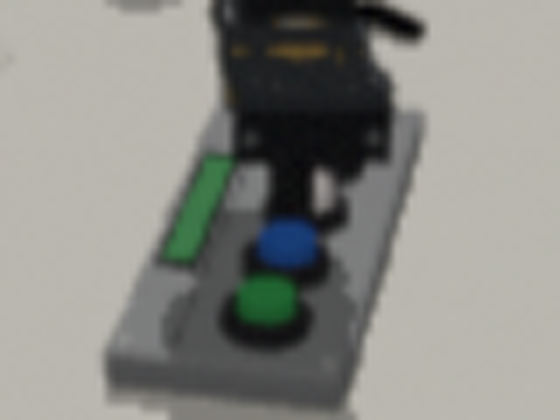

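The fingers are right over the blue key, with the tip bottom at crop (290,220) and the blue cap at (288,240). I'll press slowly and read the force.

Request:
arm_command --rows '[{"fingers": 0,"travel": [0,0,0.4],"roll": 0},{"fingers": 0,"travel": [0,0,0.7],"roll": 0},{"fingers": 0,"travel": [0,0,0.9],"roll": 0},{"fingers": 0,"travel": [0,0,1.0],"roll": 0},{"fingers": 0,"travel": [0,0,1.1],"roll": 0},{"fingers": 0,"travel": [0,0,1.2],"roll": 0},{"fingers": 0,"travel": [0,0,1.2],"roll": 0},{"fingers": 0,"travel": [0,0,1.2],"roll": 0}]'

```text
time_s: 3.95
tcp_pos: [0.4633, 0.0021, 0.0584]
ee_rot: [[-0.945, -0.328, -0.0], [-0.328, 0.945, -0.0], [0.0, 0.0, -1.0]]
wrist_force: [-1.7, 1.2, 2.9]
gripper_width: 0.005
```

Request:
arm_command --rows '[{"fingers": 0,"travel": [0,0,0.1],"roll": 0},{"fingers": 0,"travel": [0,0,0.18],"roll": 0},{"fingers": 0,"travel": [0,0,0.18],"roll": 0},{"fingers": 0,"travel": [0,0,0.18],"roll": 0}]'

```text
time_s: 4.35
tcp_pos: [0.4633, 0.0022, 0.0565]
ee_rot: [[-0.945, -0.328, -0.0], [-0.328, 0.945, -0.0], [0.0, 0.0, -1.0]]
wrist_force: [-1.9, 1.3, 4.2]
gripper_width: 0.008
```

Run:
```python
from h import *
s=sense();print(s["time_s"],s["tcp_pos"],s["wrist_force"],s["moment"])
tip=s["tcp_pos"]+s["ee_rot"][:,2]*.011
p,d=capture("side")
F=[sense()["wrist_force"]]
for i in range(6): capture("side"); F.append(sense()["wrist_force"])
print(np.mean(F,0),np.std(F,0),sense()["tcp_pos"])
u,v=350,188
save("c4",cv2.resize(p[v-30:v+30,u-40:u+40],None,fx=7,fy=7,interpolation=cv2.INTER_CUBIC))
```

```text
4.35 [0.46326606 0.00215339 0.05651879] [-1.86044221  1.32585376  4.21136377] [0.27467101 0.5824706  0.01806466]
[-2.20259533  1.08012875  4.38666759] [0.47470026 0.46546602 0.45305351] [0.46326109 0.00212477 0.05650904]
```

View pics/c4.png

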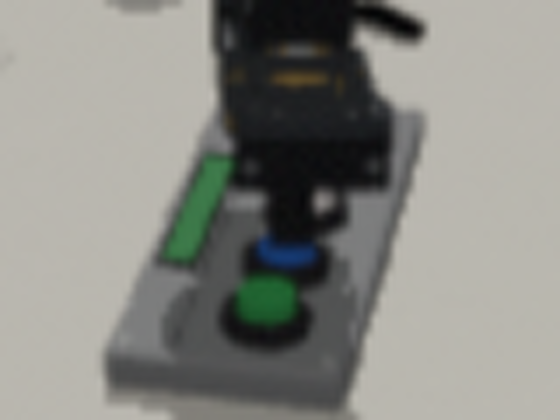

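The blue cap is visibly sunk at crop (288,250) with green still up. The force of 4.4 N at about 5.5 mm fits the spring, so the press counts. I'll lift and move over white.

Request:
arm_command --rows '[{"fingers": 0,"travel": [0,0,-1.2],"roll": 0},{"fingers": 0,"travel": [0,0,-3],"roll": 0},{"fingers": 0,"travel": [0,0,-3.5],"roll": 0},{"fingers": 0,"travel": [0.5,-2,-3.5],"roll": 0},{"fingers": 0,"travel": [1.0,-4,-3.5],"roll": 0},{"fingers": 0,"travel": [1.5,-6.0,-3.5],"roll": 0},{"fingers": 0,"travel": [1.5,-6.0,-3.5],"roll": 0},{"fingers": 0,"travel": [1.5,-6.0,-2.5],"roll": 0},{"fingers": 0,"travel": [1.5,-6.0,-1.5],"roll": 0},{"fingers": 0,"travel": [1.5,-6.0,-1.4],"roll": 0}]'

```text
time_s: 5.7
tcp_pos: [0.4674, -0.0591, 0.0686]
ee_rot: [[-0.945, -0.328, -0.004], [-0.328, 0.945, -0.0], [0.004, 0.001, -1.0]]
wrist_force: [-0.3, 0.8, 0.3]
gripper_width: 0.003
```

Run:
```python
from h import *
p,d=capture("side")
s=sense();print(s["time_s"],s["tcp_pos"],s["wrist_force"])
u,v=350,188
save("c5",cv2.resize(p[v-30:v+30,u-40:u+40],None,fx=7,fy=7,interpolation=cv2.INTER_CUBIC))
```

```text
5.75 [ 0.46789113 -0.05905012  0.069079  ] [ 0.07439976  0.63249373 -0.04188659]
```

View pics/c5.png

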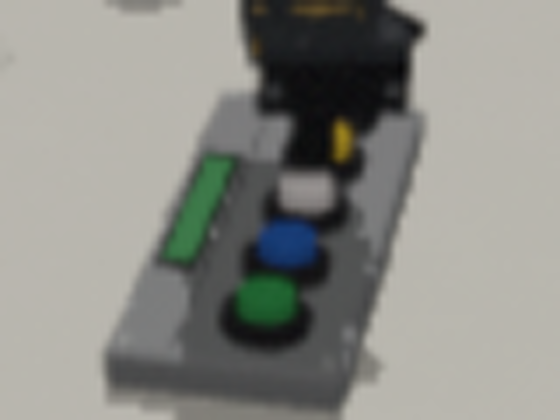

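Blue is up again (288,242) and the fingers are over white (307,190). Pressing white to the same depth.

Request:
arm_command --rows '[{"fingers": 0,"travel": [0,0,0.2],"roll": 0},{"fingers": 0,"travel": [0,0,0.6],"roll": 0},{"fingers": 0,"travel": [0,0,0.8],"roll": 0},{"fingers": 0,"travel": [0,0,1.0],"roll": 0},{"fingers": 0,"travel": [0,0,1.2],"roll": 0},{"fingers": 0,"travel": [0,0,1.3],"roll": 0},{"fingers": 0,"travel": [0,0,1.4],"roll": 0},{"fingers": 0,"travel": [0,0,1.4],"roll": 0},{"fingers": 0,"travel": [0,0,1.4],"roll": 0}]'

```text
time_s: 6.65
tcp_pos: [0.4689, -0.0594, 0.0567]
ee_rot: [[-0.945, -0.328, 0.0], [-0.328, 0.945, 0.0], [-0.0, 0.0, -1.0]]
wrist_force: [-0.6, 1.2, 5.0]
gripper_width: 0.006
```

Run:
```python
from h import *
p,d=capture("side");F=[]
for i in range(6): capture("side"); F.append(sense()["wrist_force"])
print(np.mean(F,0),sense()["tcp_pos"])
u,v=350,188
save("c6",cv2.resize(p[v-30:v+30,u-40:u+40],None,fx=7,fy=7,interpolation=cv2.INTER_CUBIC))
```

```text
[-1.71427737  2.51606041  4.42076869] [ 0.46889717 -0.05942018  0.05658314]
```

View pics/c6.png

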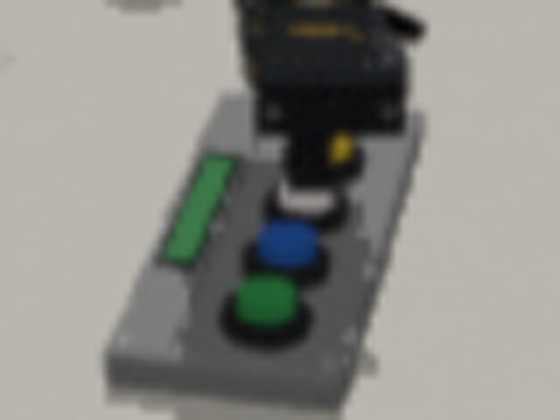

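The white cap is sunk (307,197) under 4.4 N, and blue and green are up. Withdrawing straight up.

Request:
arm_command --rows '[{"fingers": 0,"travel": [0,0,-1.2],"roll": 0},{"fingers": 0,"travel": [0,0,-3.5],"roll": 0},{"fingers": 0,"travel": [0,0,-7],"roll": 0},{"fingers": 0,"travel": [0,0,-11],"roll": 0},{"fingers": 0,"travel": [0,0,-14],"roll": 0},{"fingers": 0,"travel": [0,0,-15],"roll": 0},{"fingers": 0,"travel": [0,0,-15],"roll": 0},{"fingers": 0,"travel": [0,0,-15],"roll": 0},{"fingers": 0,"travel": [0,0,-15],"roll": 0}]'

```text
time_s: 7.9
tcp_pos: [0.4678, -0.0596, 0.2046]
ee_rot: [[-0.945, -0.327, -0.004], [-0.327, 0.945, -0.0], [0.004, 0.001, -1.0]]
wrist_force: [0.2, -0.4, -0.2]
gripper_width: 0.009
```

Run:
```python
from h import *
p,d=capture("side"); s=sense(); print(s["time_s"],s["tcp_pos"],s["wrist_force"],abs(s["joint_velocities"]).max())
save("c7",cv2.resize(p[140:300,220:400],None,fx=3.5,fy=3.5,interpolation=cv2.INTER_CUBIC))
```

```text
7.95 [ 0.46794134 -0.05961974  0.20475379] [-0.15087214  0.06388101 -0.25407112] 0.5350212359556084
```

View pics/c7.png

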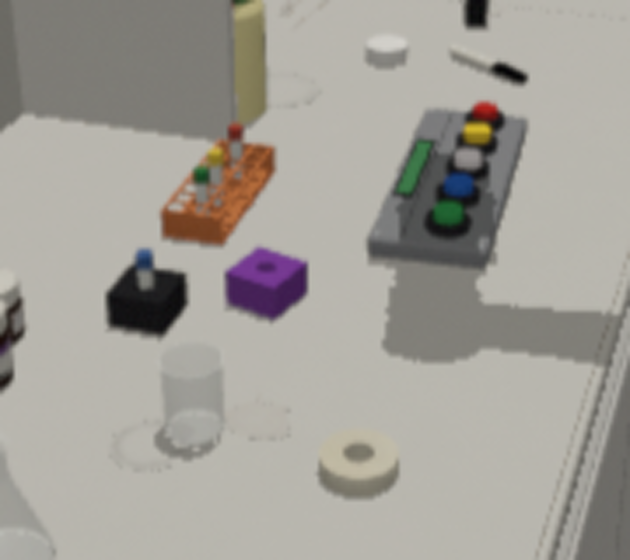

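All five keys are up, the tubes stand upright with the blue one in the stand at (145,270), and the bystanders are in place. Handing in.

```bash
python3 -c "
from station import *
print(finish_job())"
```

```text
the job is handed in; nothing more can be done
None
```

The tube in the black stand has a blue cap, so I pressed the blue key, let it come up, pressed the white enter key and withdrew. The job was handed in just after 7.95 s of the allowed 38 s; the system reports no verdict.

- **Presses:** Both keys went down about 5.5 mm under about 4.4 N, which matches the spring values in the task. The pictures showed each cap sunk while pressed, and blue up again before I pressed white.
- **Final state:** The last side picture shows all five keys up. The tubes are upright with blue still in the stand, and I saw no change in the loose things. The wrist force was near 0 N with the tool about 14 cm above the keys.
- **Disagreements:**
  - Two-view heights for the coloured keys came out 42–46 mm, against the 51 mm in the text and 51–53 mm from the top camera's depth. In the side view the colour patch includes the side of the cap, which probably explains it. I used 51 mm, and the press force agreed with it.
  - My colour detection missed the white key in the side view, so its position came from the top view and the 62 mm key spacing.
  - The search network missed the red tube and gave low-confidence wrong places for the yellow and green tubes. I identified those by eye from the crops.

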